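# Call the drawing class and point out the first two casts

## Task

Call the drawing class and show it its subjects: press the plunger of the desk bell right down and let it come up, then point at the plaster nose and after that at the plaster ear. For each, bring the fingers, pointing straight down, over the middle of the relief with the fingertips two or three centimetres above it, touching nothing, and stay there for two seconds; finish the program while still pointing at the ear. Do not point at the eye or the mouth, touch none of the casts, and leave everything on the bench where it is.

Things in the scene. Friction and masses are not known exactly. Their poses are not given: they have to be found in the camera images.
- nose_cast: loose white plaster cast, a square slab 90 x 90 x 20 mm lying on the bench, on its top a relief of a nose: one tall wedge-shaped ridge along the x axis, with two round nostril wings at its -x end; 60 mm high in all, 0.35 kg. Origin at the centre of its underside, z up.
- nose_top (a point): the middle of the plaster nose: the point on the vertical line through the centre of the nose cast, 60 mm above the bench, level with the highest part of the relief. z up.
- eye_cast: loose white plaster cast, a square slab 90 x 90 x 20 mm lying on the bench, on its top a relief of an eye: a round eyeball dome between an upper and a lower curved lid, with a brow ridge on the +x side; 38 mm high in all, 0.35 kg. Origin at the centre of its underside, z up.
- eye_top (a point): the middle of the plaster eye: the point on the vertical line through the centre of the eye cast, 38 mm above the bench, level with the highest part of the relief. z up.
- mouth_cast: loose white plaster cast, a square slab 90 x 90 x 20 mm lying on the bench, on its top a relief of a mouth: two full lips lying side by side along the y axis; 38 mm high in all, 0.35 kg. Origin at the centre of its underside, z up.
- mouth_top (a point): the middle of the plaster mouth: the point on the vertical line through the centre of the mouth cast, 38 mm above the bench, level with the highest part of the relief. z up.
- ear_cast: loose white plaster cast, a square slab 90 x 90 x 20 mm lying on the bench, on its top a relief of an ear: a C-shaped curled rim about 65 mm long with a smaller curl inside it and a round lobe at the -x end; 38 mm high in all, 0.35 kg. Origin at the centre of its underside, z up.
- ear_top (a point): the middle of the plaster ear: the point on the vertical line through the centre of the ear cast, 38 mm above the bench, level with the highest part of the relief. z up.
- bell_top (a point): centre of the top of the plunger of the desk bell, 65 mm above the bench when up. The bell is a fixed steel dome on a dark round foot, 84 mm across; the plunger is an upright steel button of 20 mm diameter on the dome's crown.
- bell: the desk bell, fixed to the bench; origin at the centre of its underside
- bell_push (a joint): plunger of the bell, m: 0 up, 0.006 right down (the bell rings at 0.004). A spring returns it; about 5 N holds it right down. It moves straight down.
- spatula: bystander: spatula about 170 mm long lying on the bench; origin under its middle
- modelling_tool: bystander: wooden modelling stick 200 mm long, 14 mm thick, lying on the bench; origin under its middle
- plaster_cone: bystander: white plaster drawing cone, 46 mm across and 75 mm high; origin at the centre of its underside
- jar: bystander: glass jar with a steel cap, 64 mm across, 90 mm high; origin at the centre of its underside
- mug: bystander: blue mug, 76 mm across, 85 mm high; origin at the centre of its underside
- mallet: bystander: wooden mallet 230 mm long lying on the bench, head 60 mm thick; origin on the bench under its handle
- plaster_drum: bystander: white plaster drawing cylinder, 60 mm across and 70 mm high; origin at the centre of its underside

How it is judged:
By the outcome, as a careful person would: the job done as asked, in the order asked, and still so for the second after the job is handed in, with the robot touching nothing.
It also fails if it takes over 48 s, if anything falls off the work surface, if the arm or the gripper's body presses on something with over 40 N, if the wrist force passes 120 N, or if a joint passes its speed limit or range.

## Robot

A 7-joint arm with a two-finger parallel gripper is mounted at the origin on the work surface. World frame = base frame: x ahead of the robot, y to its left, z up, the work surface at z = 0. Lengths are in m, angles in rad, forces in N, time in s.
With the tool pointing down it reaches from about 0.4 to 0.875 m from the base axis. Payload 19.3 kg.
Tool frame: the origin (TCP) lies between the finger pads, 19 mm behind the fingertips; this is the grasp point; z points along the fingers, y is the line along which they close (so a half turn about z gives the same grasp; the last joint's range is limited). The gripper opens to 85 mm and grips with 20 to 120 N. Pads are 22 mm wide; open, the fingers measure 114 mm over their backs; the gripper's body (76 mm by 85 mm) begins 54 mm behind the grasp point. The pads swing forward as they close: fully open they stand 13 mm farther back than shut.
Start: joints at [-1.371, 0.521, -0.036, 1.599, 0.021, 1.021, -0.113], TCP at [0.167, 0.602, 0.25] pointing down, gripper open.
Joint ranges: [-2.91, 2.91], [-0.3, 2.13], [-1.5, 1.42], [0.17, 2.43], [-1.26, 4.41], [0.16, 1.93], [-2.52, 2.52]. Speed limits (rad/s): [1.89, 1.89, 2.39, 2.39, 3.01, 3.01, 3.01].

## Interface

Orientations are given as [roll, pitch, yaw] about the fixed x, y, z axes, in that order (R = Rz(yaw) Ry(pitch) Rx(roll)).
In Python, from workcell import bot gives the robot as it stands. The module is installed in compiled form; this text tells all that it offers.
- The arm moves only by the tool apply_moves, never from a script. Its arguments are lists of equal length, an entry for each row: "claw": the finger opening in m, from 0 to 0.0854; "xyz": the shift along the tool's x, y, z in m, a list of three; "twist": the turn, a rotation vector about the tool's x, y, z in rad, a list of three. A call has 1 to 20 rows; each row shifts and turns the commanded pose from where the row before left it, along the tool's axes as they then stand; what a row does not reach is not made up. A row lasts 1/10 s, in which the tool goes at most 50 mm and 8.59 degrees, less where a joint would pass 70% of its speed; a pose out of reach is approached as far as the arm can. A call with a gripper value outside its range is refused whole. The fingers move at their own pace and stop on an object; "force" is the grip in N (left out, the last holds). Time passes only in rows, so rows that do not move let the fingers close. It gives the time, the measured TCP pose, the force, the opening and the grip force at its end, in the units of the state.
- bot.observe(): the state, without advancing time (a new reading comes with each control period).
- bot.grab_frame(name): name is "side" or "top"; returns a dict with "img" (420x560x3 uint8, red, green, blue), "vfov" (degrees; the focal length in pixels is half the picture's height over the tangent of half this angle, whatever the lens; pixels are square), "cx", "cy" (the principal point, pixels), "view" (4x4, takes a point from world to camera coordinates). Camera axes: x right, y up, looking along -z (the intrinsics and any distortion apply to the point x, -y, -z); pixel columns grow to the right and rows downward; lengths in m; the calibration is good to about 2 mm. A picture is of the moment at which its call begins. There is no depth.
- bot.job_done(): hands the job in; it is judged then, once.
Trained networks look in the newest picture that a camera, given by its name, has taken for a name from the list of things; names that differ only in an ending like _2 or _b are one class to them, and where a whole thing is asked for, a point or a joint stands for the part that bears it (a point fixed in the world has none). Each returns a list of dicts, best first, with "score" (0 to 1); they miss things now and then, are a little off and sometimes report something else, mostly with a low value. They report only what shows in the picture. A call takes as long as a camera call.
- bot.find_in(camera, query): "position" ([x, y, z] in m, in world coordinates, good to about 4 mm: the middle of the surface that is visible of it).
The state is a dict: "clock": time; "qpos": joint angles; "qd": joint speeds; "joint_efforts": joint torques, N m; "position": TCP position; "tool_rot": TCP orientation; "force": force on the tool from outside, world axes, zero at the start; "moment": the same for the moment, N m; "grip_width": finger opening in m; "finger_force": force on a finger pad.
Only numpy, scipy, OpenCV 4.12 (cv2) and the standard library are available. Lean on these libraries where they do the work, as an engineer would, in place of code of your own. Each camera call takes 0.05 s, during which the arm holds its last target. There are 200 camera calls.

## Working session

There is one attempt and no reset: what is moved stays moved. The work goes in short steps, Python scripts to look and compute and a tool call to move; the robot and the scene stay as the last step left them, time stands still between calls to the robot, and variables do not carry over. Pictures are saved under pics/ and viewed, at most 10 in all, crops included, and the job is handed in when it is done.

Besides the shell and the picture viewer there is one more tool, called after "Request:" as name(argument=value, ...) on one line, values as JSON. apply_moves: Moves the arm, as the interface text tells. Its arguments: {"type":"object","properties":{"claw":{"type":"array"},"xyz":{"type":"array"},"twist":{"type":"array"},"force":{"type":"number"}},"required":["claw","xyz","twist"]}

```bash
mkdir -p pics; python3 - <<'E'
from workcell import bot
import cv2,numpy as np
for c in("top","side"):
    f=bot.grab_frame(c); cv2.imwrite(f"pics/{c}0.png",f["img"][:,:,::-1]); print(c,f["vfov"],f["cx"],f["cy"],np.round(f["view"],3).tolist(),[k for k in f])
    for q in("nose_cast","eye_cast","mouth_cast","ear_cast","bell","bell_top","jar","mug","plaster_drum","plaster_cone"):
        print(q,[(round(d["score"],2),np.round(d["position"],3).tolist()) for d in bot.find_in(c,q)[:4]])
s=bot.observe(); print(s["clock"],s["position"],s["tool_rot"],s["grip_width"])
E
```

```text
top 47.15058073674122 278.0673891398395 211.58337340401783 [[-0.029, -1.0, -0.013, 0.035], [0.992, -0.03, 0.121, -0.571], [-0.121, -0.009, 0.993, -1.536], [0.0, 0.0, 0.0, 1.0]] ['img', 'vfov', 'cx', 'cy', 'view']
nose_cast []
eye_cast [(0.57, [0.486, 0.284, 0.022]), (0.4, [0.662, -0.37, 0.091])]
mouth_cast [(0.66, [0.644, 0.122, 0.021])]
ear_cast [(0.86, [0.497, -0.253, 0.016]), (0.33, [0.484, 0.284, 0.022])]
bell [(0.91, [0.671, -0.137, 0.034]), (0.37, [0.458, -0.149, 0.0])]
bell_top [(0.69, [0.484, 0.28, 0.023])]
jar [(0.68, [0.664, -0.374, 0.088])]
mug [(0.74, [0.682, 0.357, 0.036])]
plaster_drum [(0.87, [0.52, 0.469, 0.069])]
plaster_cone [(0.65, [0.479, 0.287, 0.021]), (0.62, [0.654, 0.003, 0.023]), (0.25, [0.471, 0.048, 0.018])]
side 56.478494180150584 278.8277547667831 206.91758545072884 [[0.972, -0.236, -0.001, -0.532], [0.151, 0.619, 0.77, -0.161], [-0.181, -0.749, 0.637, -0.944], [0.0, 0.0, 0.0, 1.0]] ['img', 'vfov', 'cx', 'cy', 'view']
nose_cast [(0.58, [0.463, 0.04, 0.022])]
eye_cast [(0.68, [0.479, 0.266, 0.024])]
mouth_cast [(0.56, [0.64, 0.107, 0.018])]
ear_cast [(0.63, [0.49, -0.259, 0.022])]
bell [(0.8, [0.669, -0.158, 0.033]), (0.53, [0.653, -0.004, 0.024])]
bell_top [(0.64, [0.415, 0.136, 0.009])]
jar [(0.72, [0.661, -0.396, 0.072])]
mug []
plaster_drum [(0.95, [0.517, 0.457, 0.049])]
plaster_cone [(0.66, [0.653, -0.007, 0.02])]
1.1 [0.16661116 0.60238171 0.25000333] [3.14158364e+00 8.31330389e-06 2.87175786e+00] 0.08535475360371657
```

View pics/top0.png

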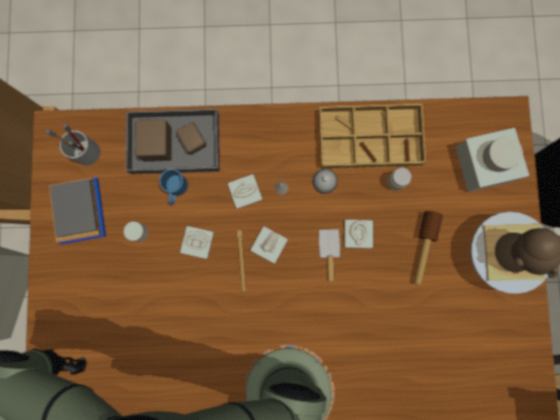

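View pics/side0.png

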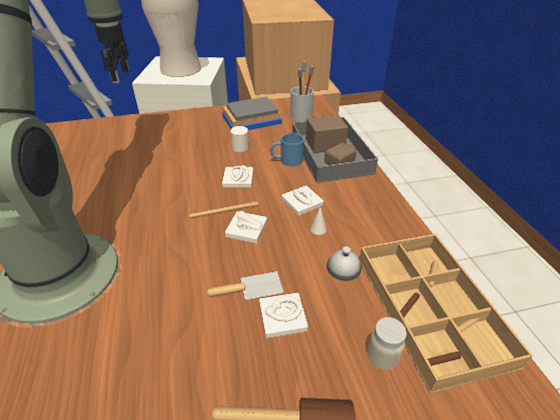

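The top view shows four casts, at (197,242), (245,191), (269,245) and (359,234), with the bell at (325,180). The side view shows the same casts at (238,177), (302,200), (247,227) and (283,314), and the bell plunger at (346,250). I'll enlarge them to confirm which is which and measure positions.

```bash
cat > h.py <<'E'
import numpy as np
def ray(f,u,v):
    V=np.array(f["view"]);F=f["img"].shape[0]/2/np.tan(np.radians(f["vfov"])/2)
    d=V[:3,:3].T@np.array([(u-f["cx"])/F,-(v-f["cy"])/F,-1.]);return -V[:3,:3].T@V[:3,3],d
def atz(f,u,v,z):
    c,d=ray(f,u,v);return c+d*(z-c[2])/d[2]
def proj(f,p):
    V=np.array(f["view"]);F=f["img"].shape[0]/2/np.tan(np.radians(f["vfov"])/2)
    q=V[:3,:3]@np.array(p)+V[:3,3];return f["cx"]-F*q[0]/q[2],f["cy"]+F*q[1]/q[2]
E
python3 - <<'E'
from workcell import bot
import cv2,numpy as np
from h import *
T=bot.grab_frame("top");S=bot.grab_frame("side")
def crop(f,c,r=28):
    u,v=c;return cv2.resize(f["img"][v-r:v+r,u-r:u+r,::-1],(200,200),interpolation=cv2.INTER_CUBIC)
a=[crop(T,c,20) for c in((197,242),(245,191),(269,245),(359,234))]; b=[crop(S,c) for c in((238,177),(302,200),(247,227),(283,314))]
cv2.imwrite("pics/crops.png",np.vstack([np.hstack(a),np.hstack(b)]))
for f,cs in((T,((197,242),(245,191),(269,245),(359,234))),(S,((238,177),(302,200),(247,227),(283,314)))):
    hsv=cv2.cvtColor(f["img"],cv2.COLOR_RGB2HSV); m=((hsv[...,1]<75)&(hsv[...,2]>110)).astype(np.uint8)
    n,L,st,ce=cv2.connectedComponentsWithStats(m)
    for u,v in cs:
        k=L[v-4:v+5,u-4:u+5].ravel();k=np.bincount(k[k>0]).argmax()
        (c,wh,ang)=cv2.minAreaRect(np.argwhere(L==k)[:,::-1].astype(np.float32))
        print((u,v),st[k].tolist(),np.round(c,1),np.round(wh,1),round(ang),np.round(atz(f,*c,.02),3))
print("bell top cam",[np.round(atz(T,325,180,z),3) for z in(0,.065)],"side plunger",np.round(atz(S,346,249,.065),3))
print("base in top",proj(T,(0,0,0)),"tcp",proj(T,(.1666,.6024,.25)),proj(S,(.1666,.6024,.25)))
cv2.imwrite("pics/bell.png",np.hstack([cv2.resize(f["img"][v-30:v+30,u-30:u+30,::-1],(400,400)) for f,u,v in((T,325,180),(S,345,260))]))
E
```

```text
(197, 242) [180, 226, 34, 33, 803] [196.4 241.9] [28.4 28.6] 14 [0.482 0.288 0.02 ]
(245, 191) [228, 174, 34, 34, 775] [244.3 190.9] [27.8 28.1] 70 [0.646 0.128 0.02 ]
(269, 245) [250, 227, 37, 36, 804] [268.6 244.5] [28.5 28.4] 28 [0.466 0.052 0.02 ]
(359, 234) [344, 219, 29, 29, 811] [358. 233.] [28. 28.] 90 [ 0.495 -0.241  0.02 ]
(238, 177) [222, 165, 31, 23, 617] [237. 176.] [22. 30.] 90 [0.48  0.274 0.02 ]
(302, 200) [282, 186, 42, 30, 757] [302.5 199.4] [25.8 37.4] 67 [0.646 0.113 0.02 ]
(247, 227) [225, 211, 42, 32, 924] [245.4 226.4] [37.4 28.6] 14 [0.465 0.038 0.02 ]
(283, 314) [240, 271, 68, 67, 2532] [273.9 304. ] [67.4 54.6] 76 [ 0.482 -0.224  0.02 ]
bell top cam [array([ 0.678, -0.143,  0.   ]), array([ 0.666, -0.137,  0.065])] side plunger [ 0.675 -0.145  0.065]
base in top (np.float64(288.89143662766), np.float64(390.48634020608927)) tcp (np.float64(67.14521444998732), np.float64(355.8197537163437)) (np.float64(120.41932613986992), np.float64(74.21661460023208))
```

View pics/crops.png

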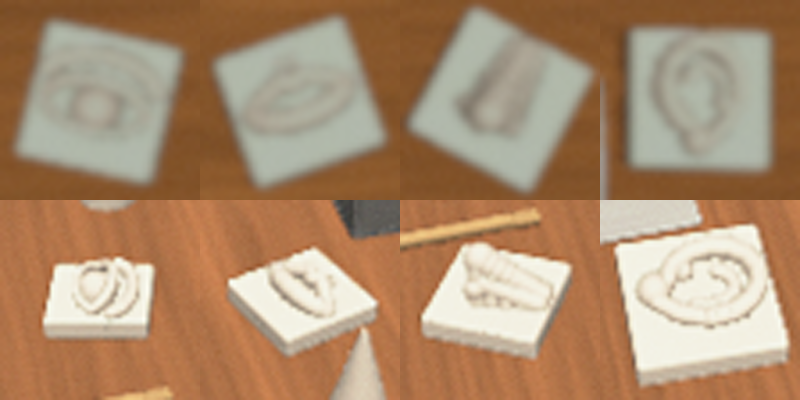

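View pics/bell.png

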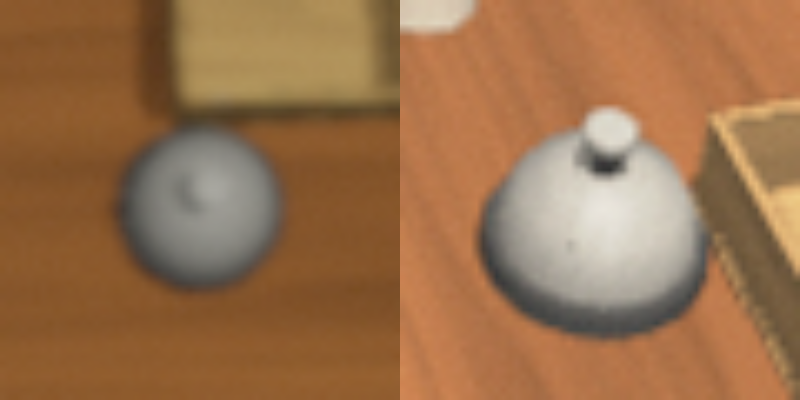

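The crops show the eye (top view, far left), mouth, nose and ear. The nose is at top (269,245) and the ear at top (358,233). The bell plunger is at top (326,178.5) and side (346.6,249.5), and both place it near (0.674,-0.144). I'll set off towards the bell with the fingers shut.

Request:
apply_moves(claw=[0, 0, 0, 0, 0, 0, 0, 0, 0, 0, 0, 0, 0, 0, 0, 0, 0, 0, 0, 0], xyz=[[0, 0, 0], [0, 0, 0], [-0.013, -0.018, 0], [-0.025, -0.037, 0], [-0.025, -0.037, 0], [-0.025, -0.037, 0], [-0.025, -0.037, 0], [-0.025, -0.037, 0], [-0.025, -0.037, 0], [-0.025, -0.037, 0], [-0.025, -0.037, 0], [-0.025, -0.037, 0], [-0.025, -0.037, 0], [-0.025, -0.037, 0], [-0.025, -0.037, 0], [-0.025, -0.037, 0], [-0.025, -0.037, 0], [-0.025, -0.037, 0], [-0.025, -0.037, 0], [-0.025, -0.037, 0]], twist=[[0, 0, -0.135], [0, 0, -0.135], [0, 0, 0], [0, 0, 0], [0, 0, 0], [0, 0, 0], [0, 0, 0], [0, 0, 0], [0, 0, 0], [0, 0, 0], [0, 0, 0], [0, 0, 0], [0, 0, 0], [0, 0, 0], [0, 0, 0], [0, 0, 0], [0, 0, 0], [0, 0, 0], [0, 0, 0], [0, 0, 0]])

```text
clock: 3.2
position: [0.6055, -0.0462, 0.2501]
tool_rot: [3.142, 0.0, -3.141]
force: [0.1, 0.0, 0.5]
grip_width: -0.0002
finger_force: 0.0
```

```bash
python3 - <<'E'
from workcell import bot
from h import *
S=bot.grab_frame("side");T=bot.grab_frame("top")
print("ear side",atz(S,282.9,312.2,.02),"nose side",atz(S,245.9,225,.02))
print("bell",atz(T,325.8,178.5,.065),atz(S,346.6,249.5,.065),atz(T,325.3,181.2,0.01))
s=bot.observe();print(s["clock"],s["position"],s["tool_rot"],s["grip_width"],s["force"])
E
```

```text
ear side [ 0.49636715 -0.24904161  0.02      ] nose side [0.46744826 0.04277313 0.02      ]
bell [ 0.67066115 -0.13952554  0.065     ] [ 0.67555745 -0.14677362  0.065     ] [ 0.67196392 -0.14261719  0.01      ]
3.3 [ 0.60641795 -0.05043335  0.24967733] [-3.13902525e+00  6.87193884e-04  3.13560879e+00] 0.00015400849073553548 [-1.13440453  1.23405514 -0.18991418]
```

Request:
apply_moves(claw=[0, 0, 0, 0, 0, 0, 0, 0], xyz=[[-0.022, -0.03, 0], [-0.022, -0.03, 0], [-0.022, -0.03, 0.01], [0, 0, 0.04], [0, 0, 0.04], [0, 0, 0.03], [0, 0, 0.02], [0, 0, 0]], twist=[[0, 0, 0], [0, 0, 0], [0, 0, 0], [0, 0, 0], [0, 0, 0], [0, 0, 0], [0, 0, 0], [0, 0, 0]])

```text
clock: 4.1
position: [0.6692, -0.1339, 0.1071]
tool_rot: [3.141, -0.005, -3.141]
force: [-0.1, -0.0, 0.3]
grip_width: 0.0004
finger_force: 0.0
```

```bash
python3 - <<'E'
from workcell import bot
import cv2
from h import *
S=bot.grab_frame("side");T=bot.grab_frame("top")
s=bot.observe();p=s["position"];print(s["clock"],p,s["tool_rot"],s["force"])
t=p-np.array([0,0,.019]);print("tip side",proj(S,t),"tip top",proj(T,t))
cv2.imwrite("pics/b2.png",np.hstack([cv2.resize(f["img"][v-40:v+40,u-40:u+40,::-1],(400,400),interpolation=cv2.INTER_CUBIC) for f,u,v in((T,325,180),(S,345,240))]))
E
```

```text
4.2 [ 0.67097245 -0.13443632  0.11061191] [-3.14150769e+00  2.29929427e-04 -3.14127283e+00] [0.707619   0.20208606 0.75604662]
tip side (np.float64(344.04773560423246), np.float64(238.06410765401662)) tip top (np.float64(324.9079468917795), np.float64(176.86662208919307))
```

View pics/b2.png

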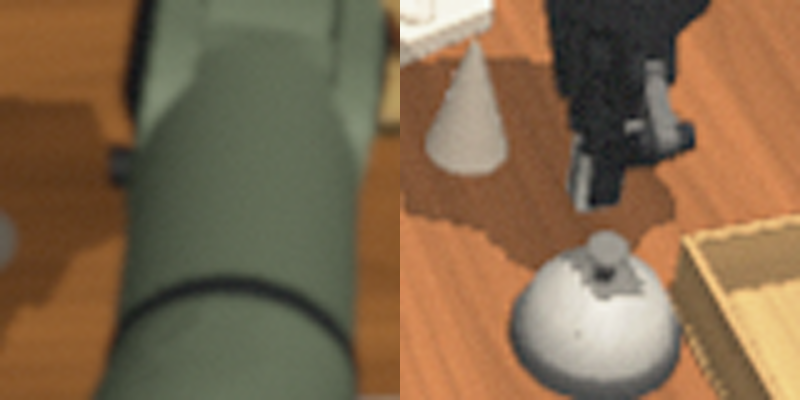

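The side view shows the shut fingertips at about (344,241), agreeing with their projection, just up and left of the plunger top at (346.6,248.6). I'll shift +3 mm in x and -9 mm in y, then press gently.

Request:
apply_moves(claw=[0, 0, 0, 0, 0, 0, 0, 0, 0], xyz=[[-0.003, -0.009, 0], [0, 0, 0.01], [0, 0, 0.01], [0, 0, 0.004], [0, 0, 0.003], [0, 0, 0.003], [0, 0, 0.002], [0, 0, 0], [0, 0, 0]], twist=[[0, 0, 0], [0, 0, 0], [0, 0, 0], [0, 0, 0], [0, 0, 0], [0, 0, 0], [0, 0, 0], [0, 0, 0], [0, 0, 0]])

```text
clock: 5.1
position: [0.6737, -0.1435, 0.0782]
tool_rot: [3.141, -0.0, -3.141]
force: [-2.6, 1.7, 4.7]
grip_width: 0.0
finger_force: 2.1
```

Request:
apply_moves(claw=[0, 0, 0, 0], xyz=[[0, 0, 0.0005], [0, 0, 0.0005], [0, 0, 0], [0, 0, 0]], twist=[[0, 0, 0], [0, 0, 0], [0, 0, 0], [0, 0, 0]])

```text
clock: 5.5
position: [0.6738, -0.1435, 0.0776]
tool_rot: [3.142, 0.0, -3.141]
force: [-5.6, 2.2, 9.7]
grip_width: 0.0001
finger_force: 5.4
```

The force rose past the 5 N spring to 9.7 N with almost no travel, so the plunger is right down. Next I'll lift off and go over the nose.

Request:
apply_moves(claw=[0, 0, 0, 0, 0, 0, 0, 0, 0, 0, 0, 0, 0, 0, 0], xyz=[[0, 0, -0.01], [0, 0, -0.03], [0, 0, -0.04], [0, 0, -0.02], [0.03, 0.027, 0], [0.03, 0.027, 0], [0.03, 0.027, 0], [0.03, 0.027, 0], [0.03, 0.027, 0], [0.03, 0.027, 0], [0.027, 0.028, 0], [0, 0, 0.02], [0, 0, 0.02], [0, 0, 0.01], [0, 0, 0]], twist=[[0, 0, 0], [0, 0, 0], [0, 0, 0], [0, 0, 0], [0, 0, 0], [0, 0, 0], [0, 0, 0], [0, 0, 0], [0, 0, 0], [0, 0, 0], [0, 0, 0], [0, 0, 0], [0, 0, 0], [0, 0, 0], [0, 0, 0]])

```text
clock: 7.0
position: [0.4664, 0.0462, 0.1264]
tool_rot: [-3.141, -0.001, 3.141]
force: [-0.2, -1.4, -0.2]
grip_width: -0.0004
finger_force: 0.0
```

```bash
python3 - <<'E'
from workcell import bot
import cv2
from h import *
S=bot.grab_frame("side")
s=bot.observe();p=s["position"];print(s["clock"],p,s["tool_rot"],s["force"])
print("tip",proj(S,p-np.array([0,0,.019])),"nosetop",proj(S,(.467,.047,.06)),"slab",[np.round(proj(S,(.467+a,.047+b,.02))) .tolist()for a,b in((0,0),)])
I=[cv2.resize(S["img"][v-40:v+40,u-40:u+40,::-1],(400,400),interpolation=cv2.INTER_CUBIC) for u,v in((245,215),(346,250))]
cv2.imwrite("pics/n.png",np.hstack(I))
E
```

```text
7.05 [0.46678817 0.04616259 0.12706524] [-3.14133588e+00 -5.02696284e-04  3.14125919e+00] [ 0.30708126 -0.18479847  0.02328679]
tip (np.float64(243.5101466615747), np.float64(198.51287538562954)) nosetop (np.float64(244.61465831844086), np.float64(212.67571885975698)) slab [[245.0, 224.0]]
```

View pics/n.png

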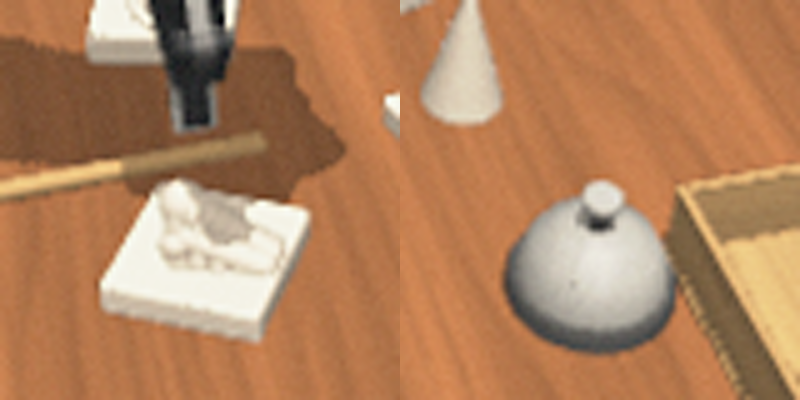

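The fingertips, at about (243.6,200), line up over the nose slab centre at (245,224), and the bell plunger is up again. I'll lower to 25 mm above the nose and stay there.

Request:
apply_moves(claw=[0, 0, 0, 0, 0, 0, 0, 0, 0, 0, 0, 0, 0, 0, 0, 0, 0, 0, 0, 0], xyz=[[0, 0.001, 0.012], [0, 0, 0.011], [0, 0, 0], [0, 0, 0], [0, 0, 0], [0, 0, 0], [0, 0, 0], [0, 0, 0], [0, 0, 0], [0, 0, 0], [0, 0, 0], [0, 0, 0], [0, 0, 0], [0, 0, 0], [0, 0, 0], [0, 0, 0], [0, 0, 0], [0, 0, 0], [0, 0, 0], [0, 0, 0]], twist=[[0, 0, 0], [0, 0, 0], [0, 0, 0], [0, 0, 0], [0, 0, 0], [0, 0, 0], [0, 0, 0], [0, 0, 0], [0, 0, 0], [0, 0, 0], [0, 0, 0], [0, 0, 0], [0, 0, 0], [0, 0, 0], [0, 0, 0], [0, 0, 0], [0, 0, 0], [0, 0, 0], [0, 0, 0], [0, 0, 0]])

```text
clock: 9.05
position: [0.4667, 0.0474, 0.104]
tool_rot: [-3.142, -0.0, -3.141]
force: [0.4, -0.1, -0.4]
grip_width: 0.0
finger_force: 0.0
```

Request:
apply_moves(claw=[0, 0, 0, 0, 0, 0, 0, 0, 0, 0], xyz=[[0, 0, 0], [0, 0, 0], [0, 0, 0], [0, 0, 0], [0, 0, 0], [0, 0, 0], [0, 0, 0], [0, 0, 0], [0, 0, 0], [0, 0, 0]], twist=[[0, 0, 0], [0, 0, 0], [0, 0, 0], [0, 0, 0], [0, 0, 0], [0, 0, 0], [0, 0, 0], [0, 0, 0], [0, 0, 0], [0, 0, 0]])

```text
clock: 10.05
position: [0.4667, 0.0474, 0.104]
tool_rot: [-3.142, 0.0, -3.141]
force: [0.3, 0.5, 0.9]
grip_width: -0.0002
finger_force: 0.0
```

Request:
apply_moves(claw=[0, 0, 0, 0, 0, 0, 0, 0, 0, 0, 0, 0, 0], xyz=[[0, 0, -0.02], [0, 0, -0.04], [-0.004, -0.042, 0], [-0.004, -0.042, 0], [-0.004, -0.042, 0], [-0.004, -0.042, 0], [-0.004, -0.042, 0], [-0.004, -0.042, 0], [-0.004, -0.041, 0], [0, 0, 0.02], [0, 0, 0.03], [0, 0, 0.01], [0, 0, 0]], twist=[[0, 0, 0], [0, 0, 0], [0, 0, 0], [0, 0, 0], [0, 0, 0], [0, 0, 0], [0, 0, 0], [0, 0, 0], [0, 0, 0], [0, 0, 0], [0, 0, 0], [0, 0, 0], [0, 0, 0]])

```text
clock: 11.35
position: [0.4941, -0.2452, 0.103]
tool_rot: [3.141, -0.002, -3.141]
force: [1.1, -0.0, 0.7]
grip_width: 0.0001
finger_force: 0.0
```

```bash
python3 - <<'E'
from workcell import bot
import cv2
from h import *
S=bot.grab_frame("side")
s=bot.observe();p=s["position"];print(s["clock"],p,s["tool_rot"],s["force"])
print("tip",proj(S,p-np.array([0,0,.019])),"below tcp on slab top",proj(S,(p[0],p[1],.02)))
cv2.imwrite("pics/e.png",cv2.resize(S["img"][245:365,215:355,::-1],(700,600),interpolation=cv2.INTER_CUBIC))
E
```

```text
11.4 [ 0.49467863 -0.24538512  0.1041291 ] [ 3.14134283e+00 -8.09250162e-04 -3.14115704e+00] [ 0.33932404 -0.31678549 -0.35141306]
tip (np.float64(281.82880507676646), np.float64(291.72867950672503)) below tcp on slab top (np.float64(281.7189948585236), np.float64(310.95613702537827))
```

View pics/e.png

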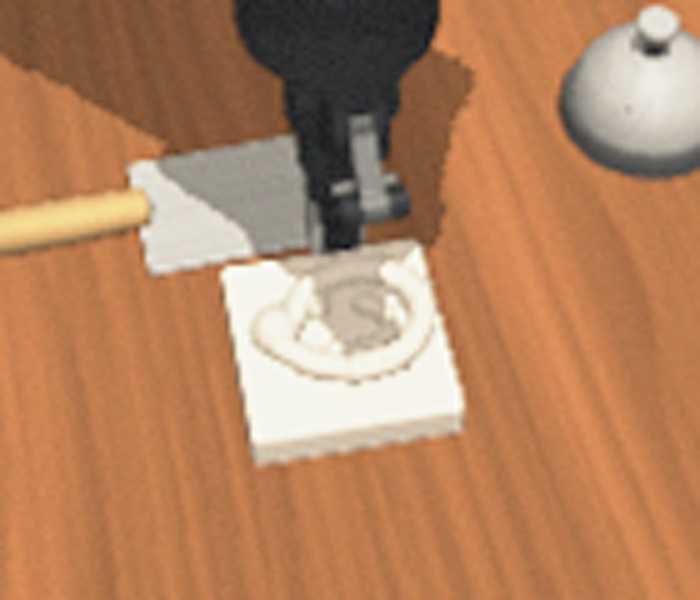

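The ear slab's top corners put its centre at about (283.3,312.3), and the point below the TCP projects to (281.7,311), so the tips are within about 3 mm. I'll make a small correction, lower and hold.

Request:
apply_moves(claw=[0, 0, 0, 0, 0, 0, 0, 0, 0, 0, 0, 0, 0, 0, 0, 0, 0, 0, 0, 0], xyz=[[-0.001, -0.002, 0.011], [0, 0, 0.01], [0, 0, 0], [0, 0, 0], [0, 0, 0], [0, 0, 0], [0, 0, 0], [0, 0, 0], [0, 0, 0], [0, 0, 0], [0, 0, 0], [0, 0, 0], [0, 0, 0], [0, 0, 0], [0, 0, 0], [0, 0, 0], [0, 0, 0], [0, 0, 0], [0, 0, 0], [0, 0, 0]], twist=[[0, 0, 0], [0, 0, 0], [0, 0, 0], [0, 0, 0], [0, 0, 0], [0, 0, 0], [0, 0, 0], [0, 0, 0], [0, 0, 0], [0, 0, 0], [0, 0, 0], [0, 0, 0], [0, 0, 0], [0, 0, 0], [0, 0, 0], [0, 0, 0], [0, 0, 0], [0, 0, 0], [0, 0, 0], [0, 0, 0]])

```text
clock: 13.4
position: [0.4957, -0.2476, 0.083]
tool_rot: [3.142, -0.0, -3.141]
force: [0.4, 0.9, -0.2]
grip_width: 0.0003
finger_force: 0.0
```

Request:
apply_moves(claw=[0, 0, 0, 0, 0, 0, 0, 0, 0, 0], xyz=[[0, 0, 0], [0, 0, 0], [0, 0, 0], [0, 0, 0], [0, 0, 0], [0, 0, 0], [0, 0, 0], [0, 0, 0], [0, 0, 0], [0, 0, 0]], twist=[[0, 0, 0], [0, 0, 0], [0, 0, 0], [0, 0, 0], [0, 0, 0], [0, 0, 0], [0, 0, 0], [0, 0, 0], [0, 0, 0], [0, 0, 0]])

```text
clock: 14.4
position: [0.4958, -0.2476, 0.083]
tool_rot: [-3.142, 0.0, -3.141]
force: [-0.4, -0.2, 0.4]
grip_width: -0.0005
finger_force: 0.0
```

```bash
python3 -c "
from workcell import bot
s=bot.observe();print(s['clock'],s['position'],s['force']);print(bot.job_done())"
```

```text
14.4 [ 0.49576031 -0.24756447  0.08301559] [-0.39058435 -0.17496516  0.35344868]
the job is handed in; nothing more can be done
None
```

I pressed the bell right down and let it come up, held the fingers about 25 mm over the nose and then about 26 mm over the ear for over two seconds each without touching, and handed in at 14.4 s still pointing at the ear; the verdict wasn't shown.

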